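Lower the bench lamp one hole on its telescoping column

ROBOT

A 6-joint arm with a two-finger parallel gripper is mounted at the origin on the work surface. World frame = base frame: x ahead of the robot, y to its left, z up, the work surface at z = 0. Lengths are in m, angles in rad, forces in N, time in s.
With the tool pointing down it reaches from about 0.35 to 0.85 m from the base axis. Payload 8.1 kg.
Tool frame: the origin (TCP) lies between the finger pads; the fingertips stand 17 mm ahead of it and the grasp point (between the pads) lies 2 mm behind it; x points along the fingers, y is the direction in which the jaws open and shut, and the axes are right-handed (so a half turn about x gives the same grasp; the last joint's range is limited). The gripper opens to 93 mm and grips with 3 to 60 N. Pads are 15 mm wide; open, the fingers measure 128 mm over their backs; the gripper's body (75 mm by 188 mm) begins 65 mm behind the grasp point.
Start: joints at [1.103, 0.13, 1.488, -0, 1.523, -0.085], TCP at [0.224, 0.557, 0.236] pointing down, gripper open.
Joint ranges: [-2.96, 2.96], [-0.89, 2.26], [0.02, 2.5], [-1.34, 4.48], [0, 2.73], [-2.66, 2.66]. Speed limits (rad/s): [2.39, 2.39, 2.79, 3.14, 3.14, 3.14].

INTERFACE

Orientations are given as [roll, pitch, yaw] about the fixed x, y, z axes, in that order (R = Rz(yaw) Ry(pitch) Rx(roll)).
In Python, from workcell import * gives the robot as it stands.
- The arm moves only by the tool apply_moves, never from a script. Its argument "motion" is a list of rows, each a list of 3 entries, a list of its own where there are three numbers: the gripper's target within -1 to 1 (fully open at 1, half-way at 0, shut at -1), then the shift along the tool's x, y, z in m, then the turn, a rotation vector about the tool's x, y, z in rad. In form: [[gripper, [tx, ty, tz], [rx, ry, rz]], ...]. A call has 1 to 20 rows; each row shifts and turns the commanded pose from where the row before left it, along the tool's axes as they then stand; what a row does not reach is not made up. A row lasts 1/8 s, in which the tool goes at most 62.5 mm and 10.7 degrees, less where a joint would pass 70% of its speed; a pose out of reach is approached as far as the arm can. A call is refused whole if a number of a shift passes 0.0625 or a number of a turn 0.188, either way. A call with a gripper value outside its range is refused whole. The fingers move at their own pace and stop on an object; "squeeze" is the grip in N (left out, the last holds). Time passes only in rows, so rows that do not move let the fingers close. It gives the time, the measured TCP pose, the force and the opening at its end, in the units of the state.
- get_state(): the state, without advancing time (a new reading comes with each control period).
- get_image(name): name is "scene" or "top" or "wrist"; returns a dict with "frame" (480x640x3 uint8, blue, green, red), "depth" (480x640 float32, m along the optical axis (not along the pixel's ray), 0 where there is no reading), "camera_matrix" (3x3 intrinsics, pixels), "world_from_camera" (4x4, takes a point from camera to world coordinates); the wrist camera has in their place "T_tool_cam" (4x4, takes a point from camera to tool coordinates, whose origin is the TCP and whose axes are the tool frame's). Camera axes: x right, y down, z forward; pixel columns grow to the right and rows downward; lengths in m; the calibration is good to about 2 mm. A picture is of the moment at which its call begins: read the wrist's pose just before it.
- finish_job(): hands the job in, once; it reports no verdict.
The state is a dict: "time": time; "qpos": joint angles; "qvel": joint speeds; "effort": joint torques, N m; "ee_pos": TCP position; "eef_rot": TCP orientation; "contact_force": force on the tool from outside, world axes, zero at the start; "wrist_torque": the same for the moment, N m; "gripper_width": finger opening in m.
Only numpy, scipy, OpenCV 4.12 (cv2) and the standard library are available. Lean on these libraries where they do the work, as an engineer would, in place of code of your own. Each camera call takes 0.05 s, during which the arm holds its last target.

TASK

The lamp on the bench stand is one hole too high over its dish: press in the sprung button on the column until it is flush, slide the upper tube down off that hole, and bring the tube down to its next hole until the button snaps fully out again and locks it. Do not force the tube against the button, lower it by the tube or its cap and not by the lamp, and leave the dish, the slide box and the jar where they are.

Things in the scene. Friction and masses are not known exactly. Their poses are not given: they have to be found in the camera images.
- stand: Lamp stand, fixed. Origin on the bench on the axis of its upright column; z up, +x towards the button's side of the column, +y towards the lamp. Base plate 150 mm (x) by 250 mm (y from -60 to +190), top at 18 mm; flange 54 mm square at the column's foot, up to 34 mm. In the upper tube stands a fixed steel post, 27 mm square, up to 210 mm above the bench.
- sleeve: Upper tube: dark grey, 32 mm square, wall 2 mm, slides over the post. Origin on the column's axis, 200 mm above the bench at the start; from 90 mm below it to 64 mm above it (flat black cap, 14 mm high). +x face: three round 13.5 mm holes; the button starts in the middle one, at the origin; next is the upper, 29 to 43 mm higher (stands differ). Collar 44 mm square round its lowest 28 mm.
- tube (a joint): How far the upper tube has come down, in m: 0 at the start. The next hole comes to the button somewhere from 0.029 to 0.043: find it by feel, the button springs out and the tube stops hard; over 20 N against the button is forcing it. The moving part weighs about 0.45 kg; a tight bushing (about 12 N of friction) holds it at any height, so some 8 N slides it down.
- stud: The sprung button: plain steel, round, 12 mm thick with a half-round nose of 6 mm radius. Carried by the fixed post 200 mm above the bench, it never moves up or down, only in and out along the stand's x, through the hole in the tube. Origin on the column's axis when out; axes as the stand's.
- button (a joint): How far the button is pressed in, in m: 0 out (tip 6 mm proud of the tube's face), 0.006 flush, 0.007 to 0.008 under the tube's wall. Spring 3.5 N when out, 6.5 N when in. Out, it locks the tube. Flush, 12 to 25 N down on the tube makes the hole's rim ride over its nose; with the tube 9 to 20 mm down it stays trapped under the wall by itself, slides along it and springs out at the next hole.
- button_tip (a point): Tip of the button's round nose, 22 mm from the column's axis when out; moves in and out with the button. Axes as the stand's.
- cap_top (a point): Centre of the flat top of the tube's cap, 64 mm above the sleeve origin and 264 mm above the bench at the start; sinks with the tube. The space above and around it is clear. Axes as the stand's.
- lamp: Lamp arm and head, carried by the tube's collar: a rod 12 mm thick along the stand's +y, 76 mm below the sleeve origin, and a round dark head 57 mm wide and 40 mm high, its axis 120 mm from the column's, its underside 99 mm below the sleeve origin. Origin and axes those of sleeve.
- dish: Covered clear petri dish, 64 mm wide, 15 mm high, standing loose on the base plate under the lamp. Origin at the centre of its underside.
- slide_box: Closed grey plastic slide box, 87 by 102 by 34 mm, loose on the bench. Origin at the centre of its underside.
- jar: Amber glass jar with a black lid, 54 mm wide, 75 mm high, loose on the bench. Origin at the centre of its underside.

How it is judged:
On the way:
1. The button is pressed in and the tube has started down, so that the button lies under its wall (value of joint button above 0.0065 m and value of joint tube above 0.008 m), for 0.1 s.
At the end, for the whole second after the job is handed in: The upper tube is at rest one hole lower than at the start (27 to 45 mm down, as the holes lie) and the button is fully out through the upper hole (within 1.5 mm) (value of joint tube between 0.027 and 0.0455 m and value of joint button below 0.0015 m and linear speed of sleeve below 0.005 m/s); the robot touches nothing.
It fails at once if The tube is forced against the button with more than 20 N (contact force between sleeve and stud above 20 N).
It fails at once if The lamp or its arm is pushed or gripped (more than 4 N) (contact force between lamp and anything else above 4 N).
It fails at once if The dish is moved more than 15 mm (distance of dish from where it was at the start of the episode above 0.015 m).
It fails at once if The slide box is moved more than 15 mm (distance of slide_box from where it was at the start of the episode above 0.015 m).
It fails at once if The jar is moved more than 15 mm (distance of jar from where it was at the start of the episode above 0.015 m).
It also fails if it takes over 45 s, if anything falls off the work surface, if the arm or the gripper's body presses on something with over 40 N, if the wrist force passes 120 N, or if a joint passes its speed limit or range.

## Working session

There is one attempt and no reset: what is moved stays moved. The work goes in short steps, Python scripts to look and compute and a tool call to move; the robot and the scene stay as the last step left them, time stands still between calls to the robot, and variables do not carry over. Pictures are saved under pics/ and viewed, and the job is handed in when it is done.

Besides the shell and the picture viewer there is one more tool, called after "Emit:" in YAML: its name, and indented under it one key for each argument. apply_moves: Moves the arm, as the interface text tells. Its arguments: {"type":"object","properties":{"motion":{"type":"array"},"squeeze":{"type":"number"}},"required":["motion"]}

```bash
mkdir -p pics; ls
python3 - <<'E'
from workcell import *
import cv2
s=get_state();print(s)
for n in("scene","top","wrist"):
    im=get_image(n);cv2.imwrite(f"pics/{n}0.png",im["frame"])
    print(n,im["camera_matrix"],im.get("world_from_camera",im.get("T_tool_cam")))
E
```

```text
pics
{'time': 0.0, 'qpos': array([ 1.10263484e+00,  1.31139633e-01,  1.48927600e+00,  1.15271467e-05,
        1.52301957e+00, -8.54021097e-02]), 'qvel': array([ 0.00119311,  0.00301911, -0.00085684, -0.00094018,  0.00069611,
       -0.00082935]), 'effort': array([-1.25553174e-04, -5.59840786e+01, -4.91766536e+01,  7.67193083e-02,
        3.50327126e-02, -1.79225744e-04]), 'ee_pos': array([0.22381885, 0.55610413, 0.2346021 ]), 'eef_rot': array([-1.66244674,  1.56895374, -2.04520668]), 'contact_force': array([ 0.23301278,  0.1330171 , -0.35499201]), 'wrist_torque': array([-0.0540673 , -0.02155152, -0.02404774]), 'gripper_width': 0.09266581703732489}
scene [[450.7406743    0.         318.99230108]
 [  0.         450.7406743  241.54076196]
 [  0.           0.           1.        ]] [[ 0.11571935  0.55442066 -0.82415215  1.21685651]
 [ 0.99314531 -0.05082009  0.10526021 -0.19081144]
 [ 0.01647495 -0.83068348 -0.55650115  0.64073163]
 [ 0.          0.          0.          1.        ]]
top [[561.80179568   0.         318.9342146 ]
 [  0.         561.80179568 237.19083777]
 [  0.           0.           1.        ]] [[-2.25830157e-02 -9.96128074e-01  8.49639219e-02  4.77203290e-01]
 [-9.99744966e-01  2.24926888e-02 -2.02035790e-03 -1.10906710e-01]
 [ 1.01468168e-04 -8.49878790e-02 -9.96381980e-01  1.21174116e+00]
 [ 0.00000000e+00  0.00000000e+00  0.00000000e+00  1.00000000e+00]]
wrist [[331.56520212   0.         326.00240129]
 [  0.         331.56520212 239.85230657]
 [  0.           0.           1.        ]] [[ 7.03984996e-05 -2.58241287e-01  9.66080448e-01 -1.50021160e-01]
 [ 9.99999295e-01  1.16334680e-03  2.38102041e-04 -8.86356265e-04]
 [-1.18537438e-03  9.66079750e-01  2.58241187e-01 -7.18667089e-02]
 [ 0.00000000e+00  0.00000000e+00  0.00000000e+00  1.00000000e+00]]
```

View pics/scene0.png

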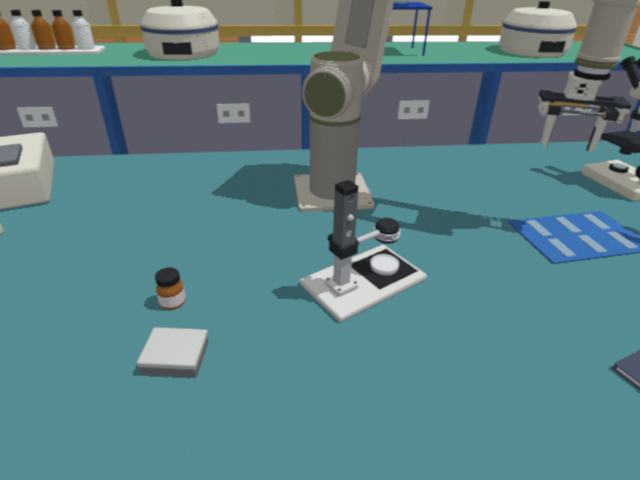

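View pics/top0.png

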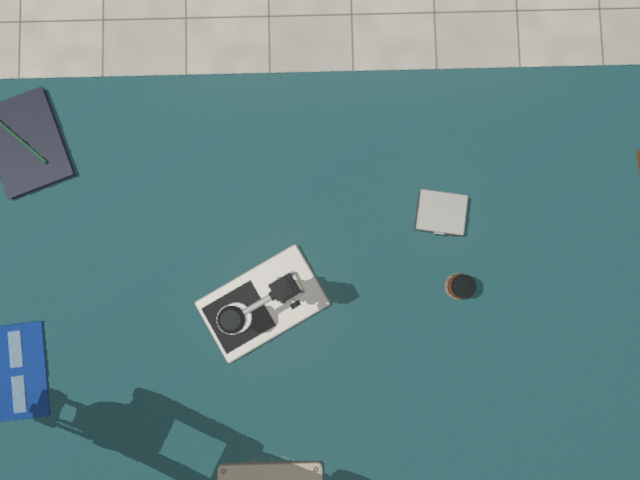

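View pics/wrist0.png

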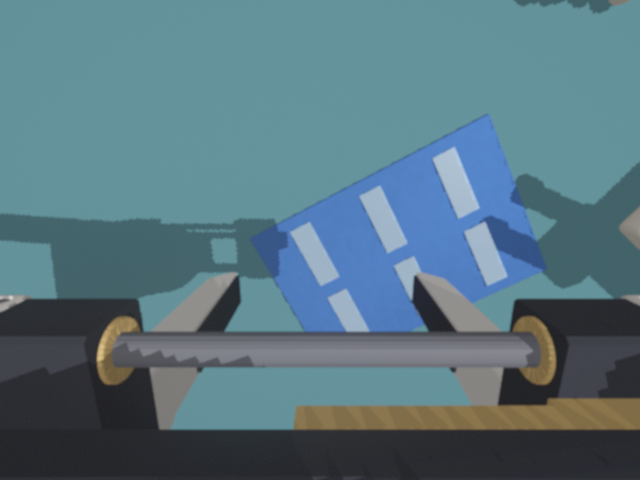

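Scene view: the column stands at about (345,225), with the button and holes on the face at x≈350 and the lamp head at (388,230). The box is at (173,350) and the jar at (170,290). Top view: the cap is at (285,287), the lamp head at (231,319), and the white base plate is a tilted rectangle around (262,303). The wrist view shows only the bench and the blue mat.

Next I'll measure the stand's pose from the plate outline, the cap and the depth.

```bash
cat > h.py <<'E'
from workcell import *
import numpy as np, cv2
from scipy.spatial.transform import Rotation as R
def ray(im,uv,z,T=None):
    T=im["world_from_camera"] if T is None else T
    uv=np.atleast_2d(uv).astype(float);K=im["camera_matrix"]
    d=np.c_[(uv[:,0]-K[0,2])/K[0,0],(uv[:,1]-K[1,2])/K[1,1],np.ones(len(uv))]@T[:3,:3].T
    o=T[:3,3];return o+d*((z-o[2])/d[:,2])[:,None]
def cloud(im,T=None):
    T=im["world_from_camera"] if T is None else T
    K=im["camera_matrix"];v,u=np.mgrid[:480,:640];d=im["depth"]
    p=np.stack([(u-K[0,2])/K[0,0]*d,(v-K[1,2])/K[1,1]*d,d],-1)
    return p@T[:3,:3].T+T[:3,3]
E
python3 - <<'E'
from h import *
t=get_image("top");s=get_image("scene")
P=cloud(t);ok=t["depth"]>0
print(ok.mean(),P[286:290,284:287])
# plate
f=t["frame"].astype(int)
box=np.zeros((480,640),bool);box[230:375,180:345]=1
m=box&ok&(P[...,2]>0.011)
m=m.astype(np.uint8)
n,l,st,c=cv2.connectedComponentsWithStats(m)
i=1+np.argmax(st[1:,4]);cs,_=cv2.findContours((l==i).astype(np.uint8),0,1)
q=np.argwhere(l==i)[:,::-1]
r=cv2.minAreaRect(cs[0]);b=cv2.boxPoints(r);w=ray(t,b,0.018);print("plate",b,w.round(4),np.linalg.norm(np.diff(w,axis=0),axis=1))
ctr=ray(t,[r[0]],0.018)[0];print("ctr",ctr)
# cap
m=box&ok&(P[...,2]>0.255)&(P[...,2]<0.275)
uv=np.argwhere(m)[:,::-1];r=cv2.minAreaRect(uv.astype(np.float32));print("cap",len(uv),r,ray(t,[r[0]],0.264),P[m].mean(0))
bp=ray(t,cv2.boxPoints(r),0.264);print(bp.round(4))
# scene cloud of column
Q=cloud(s);m=(s["depth"]>0);bb=np.zeros_like(m);bb[170:300,320:370]=1
mm=m&bb&(Q[...,2]>0.15)&(Q[...,2]<0.26);print(mm.sum(),Q[mm].mean(0),Q[mm].min(0),Q[mm].max(0))
np.save("col.npy",Q[mm])
cv2.imwrite("pics/a.png",np.hstack([cv2.resize(s["frame"][170:300,290:420],(390,390),interpolation=2),cv2.resize(t["frame"][235:365,190:320],(390,390),interpolation=2)]))
E
```

```text
0.9961295572916666 [[[ 0.477038   -0.05228514  0.26419976]
  [ 0.47699928 -0.0537483   0.26059419]
  [ 0.4769616  -0.05552812  0.26219899]]

 [[ 0.47536391 -0.05223719  0.26389288]
  [ 0.47532155 -0.05378337  0.2616652 ]
  [ 0.47528374 -0.05547431  0.2617829 ]]

 [[ 0.47368742 -0.05215875  0.26309388]
  [ 0.47365803 -0.053978    0.26538723]
  [ 0.47361767 -0.05561701  0.26473273]]

 [[ 0.47201563 -0.05215972  0.26357718]
  [ 0.47197515 -0.05381225  0.26311783]
  [ 0.47193169 -0.05543553  0.26212983]]]
plate [[191.96889 302.47946]
 [294.87234 243.11209]
 [330.33295 304.57712]
 [227.42947 363.9445 ]] [[ 0.4467  0.1578  0.018 ]
 [ 0.5675 -0.0618  0.018 ]
 [ 0.4357 -0.1342  0.018 ]
 [ 0.3172  0.0841  0.018 ]] [0.2506324  0.15033838 0.24834214]
ctr [0.4412213  0.01181239 0.018     ]
cap 371 ((280.21539306640625, 288.3769226074219), (19.225379943847656, 19.349416732788086), 60.2551155090332) [[ 0.47320378 -0.04584738  0.264     ]] [ 0.4731981  -0.04565321  0.26253079]
[[ 0.4796 -0.0238  0.264 ]
 [ 0.4951 -0.0523  0.264 ]
 [ 0.4668 -0.0679  0.264 ]
 [ 0.4514 -0.0394  0.264 ]]
1153 [ 0.48251347 -0.04930092  0.2065992 ] [ 0.4567398  -0.06913011  0.15015557] [ 0.49682184 -0.02547611  0.25996919]
```

View pics/a.png

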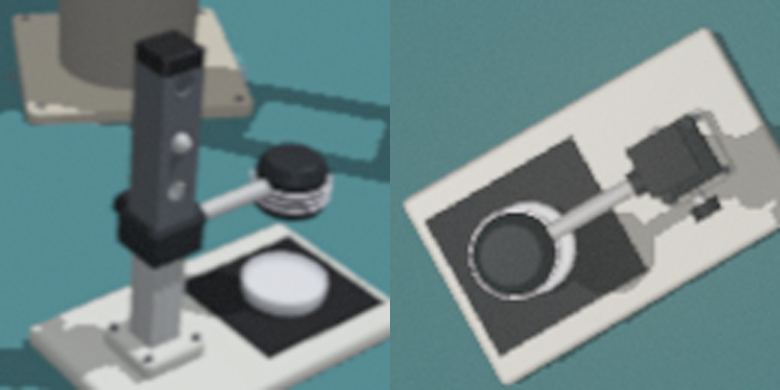

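Two measurements agree: the column axis is at (0.4724, -0.0452) from the plate and (0.4732, -0.0458) from the cap, with a yaw of about 28.6° from both. The plate comes out at 250×150 mm and the cap at z≈0.263, as stated. The button is visible on the right-front face at zoomed pixel (180,143).

Plan: grip the tube from above along the stand's x, so one pad presses the button flush, then draw the tube down.

```bash
cat >> h.py <<'E'
def goto(p,yaw,st=None):
    st=st or get_state()
    Rt=R.from_euler("xyz",st["eef_rot"]).as_matrix()
    x=np.array([0,0,-1.]);best=None
    for sg in(1,-1):
        y=sg*np.array([np.cos(yaw),np.sin(yaw),0]);Rg=np.c_[x,y,np.cross(x,y)]
        rv=R.from_matrix(Rt.T@Rg).as_rotvec()
        if best is None or np.linalg.norm(rv)<np.linalg.norm(best): best=rv
    d=np.array(p)-st["ee_pos"]
    print("axes",Rt.round(3).tolist(),"\nshift tool",(Rt.T@d).round(4),"rotvec",best.round(4),"F",st["contact_force"].round(2))
E
python3 - <<'E'
from h import *
goto([0.473,-0.0455,0.34],0.499)
E
```

```text
axes [[-0.0, 0.373, 0.928], [-0.001, 0.928, -0.373], [-1.0, -0.001, -0.0]] 
shift tool [-0.1045 -0.4654  0.4558] rotvec [6.891e-01 3.000e-04 9.000e-04] F [-0.2   0.12  0.16]
```

Emit:
apply_moves:
  motion:
    - [1, [-0.052, 0, 0], [0, 0, 0]]
    - [1, [-0.052, 0, 0], [0, 0, 0]]
    - [1, [0, -0.0388, 0.038], [0, 0, 0]]
    - [1, [0, -0.0388, 0.038], [0, 0, 0]]
    - [1, [0, -0.0388, 0.038], [0, 0, 0]]
    - [1, [0, -0.0388, 0.038], [0, 0, 0]]
    - [1, [0, -0.0388, 0.038], [0, 0, 0]]
    - [1, [0, -0.0388, 0.038], [0, 0, 0]]
    - [1, [0, -0.0388, 0.038], [0, 0, 0]]
    - [1, [0, -0.0388, 0.038], [0, 0, 0]]
    - [1, [0, -0.0388, 0.038], [0, 0, 0]]
    - [1, [0, -0.0388, 0.038], [0, 0, 0]]
    - [1, [0, -0.0388, 0.038], [0, 0, 0]]
    - [1, [0, -0.0388, 0.038], [0, 0, 0]]
    - [1, [0, 0, 0], [0.172, 0, 0]]
    - [1, [0, 0, 0], [0.172, 0, 0]]
    - [1, [0, 0, 0], [0.172, 0, 0]]
    - [1, [0, 0, 0], [0.173, 0, 0]]
    - [1, [0, 0, 0], [0, 0, 0]]

```text
time: 2.62
ee_pos: [0.4731, -0.0457, 0.3396]
eef_rot: [-1.87, 1.571, -2.941]
contact_force: [0.4, 0.9, 0.2]
gripper_width: 0.0928
```

Run:
```python
from h import *
s=get_state();print(s["time"],s["ee_pos"],s["qpos"].round(3));goto([0.473,-0.0455,0.206],0.499)
im=get_image("wrist");cv2.imwrite("pics/w1.png",im["frame"])
T=np.eye(4);T[:3,:3]=R.from_euler("xyz",s["eef_rot"]).as_matrix();T[:3,3]=s["ee_pos"];T=T@im["T_tool_cam"]
P=cloud(im,T);m=(im["depth"]>0)&(abs(P[...,2]-.264)<.006)&(np.hypot(P[...,0]-.473,P[...,1]+.0455)<.05)
uv=np.argwhere(m)[:,::-1].astype(np.float32);r=cv2.minAreaRect(uv);print(r,ray(im,cv2.boxPoints(r),.264,T).round(4),ray(im,[r[0]],.264,T))
```

```text
2.625 [ 0.47312584 -0.04565694  0.33957958] [-0.204 -0.229  1.649 -0.     1.722 -0.704]
axes [[-0.0, 0.878, 0.479], [-0.0, 0.479, -0.878], [-1.0, -0.0, -0.0]] 
shift tool [ 0.1336 -0.     -0.0002] rotvec [ 0.001  -0.      0.0001] F [0.37 0.9  0.24]
((323.4999694824219, 253.5), (44.99999237060547, 44.99999237060547), -0.0) [[ 0.4642 -0.069   0.264 ]
 [ 0.4487 -0.0393  0.264 ]
 [ 0.4763 -0.0242  0.264 ]
 [ 0.4929 -0.0534  0.264 ]] [[ 0.47038574 -0.04620632  0.264     ]]
```

View pics/w1.png

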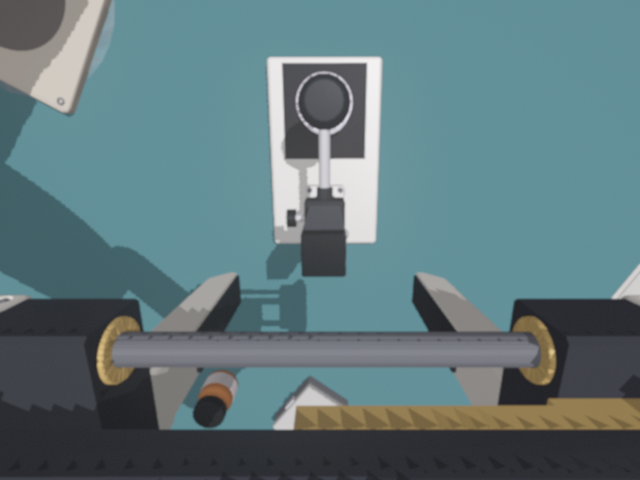

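The wrist view shows the cap at (323,253), between fingertips at columns 240 and 413. It puts the column 1–2.5 mm towards tool −y, against 0 from the top camera, so I'll use −1.2 mm and settle the centring by feel. Descending now.

Emit:
apply_moves:
  motion:
    - [1, [0.022, -0.0012, 0], [0, 0, 0]]
    - [1, [0.022, 0, 0], [0, 0, 0]]
    - [1, [0.022, 0, 0], [0, 0, 0]]
    - [1, [0.022, 0, 0], [0, 0, 0]]
    - [1, [0.022, 0, 0], [0, 0, 0]]
    - [1, [0.023, 0, 0], [0, 0, 0]]
    - [1, [0, 0, 0], [0, 0, 0]]

```text
time: 3.55
ee_pos: [0.4708, -0.0459, 0.2047]
eef_rot: [-2.276, 1.567, 2.939]
contact_force: [0.2, -0.2, 1.0]
gripper_width: 0.0933
```

Run:
```python
from h import *
s=get_state();print(s["time"],s["ee_pos"],s["contact_force"])
im=get_image("wrist");cv2.imwrite("pics/w2.png",im["frame"])
im=get_image("scene");cv2.imwrite("pics/s2.png",cv2.resize(im["frame"][110:310,260:460],(600,600),interpolation=2))
```

```text
3.55 [ 0.47076162 -0.04589532  0.20474129] [ 0.23166659 -0.20042559  0.9639597 ]
```

View pics/w2.png

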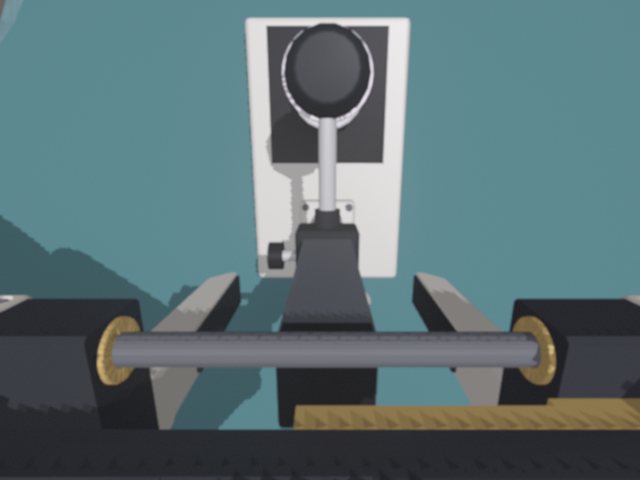

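View pics/s2.png

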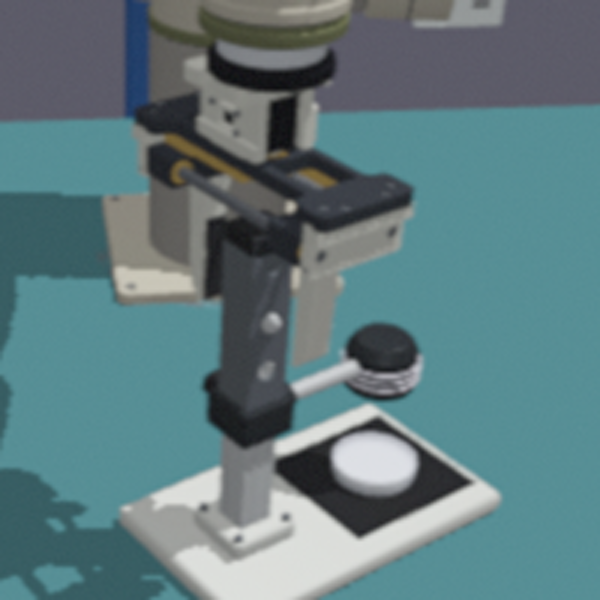

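The wrist view shows the cap at columns 278–377 (mid 327.5) between fingertips at 239 and 414 (mid 326.5), so it is centred. In the scene view the button is at (272,322), level with the finger on its side. Closing gently first.

Emit:
apply_moves:
  motion:
    - [-1, [0, 0, 0], [0, 0, 0]]
    - [-1, [0, 0, 0], [0, 0, 0]]
    - [-1, [0, 0, 0], [0, 0, 0]]
    - [-1, [0, 0, 0], [0, 0, 0]]
    - [-1, [0, 0, 0], [0, 0, 0]]
    - [-1, [0, 0, 0], [0, 0, 0]]
  squeeze: 12

```text
time: 4.4
ee_pos: [0.4724, -0.046, 0.2067]
eef_rot: [1.466, 1.57, 0.394]
contact_force: [3.1, 1.9, -1.2]
gripper_width: 0.0377
```

Run:
```python
from h import *
s=get_state();print(s["time"],s["ee_pos"],s["gripper_width"],s["contact_force"], R.from_euler("xyz",s["eef_rot"]).as_matrix().T@s["contact_force"])
im=get_image("scene");cv2.imwrite("pics/s3.png",cv2.resize(im["frame"][130:280,290:440],(600,600),interpolation=2))
```

```text
4.4 [ 0.47244646 -0.04604584  0.20668593] 0.037714386759485526 [ 3.13953453  1.90491873 -1.18253866] [ 1.18564097  3.66731316 -0.16988167]
```

View pics/s3.png

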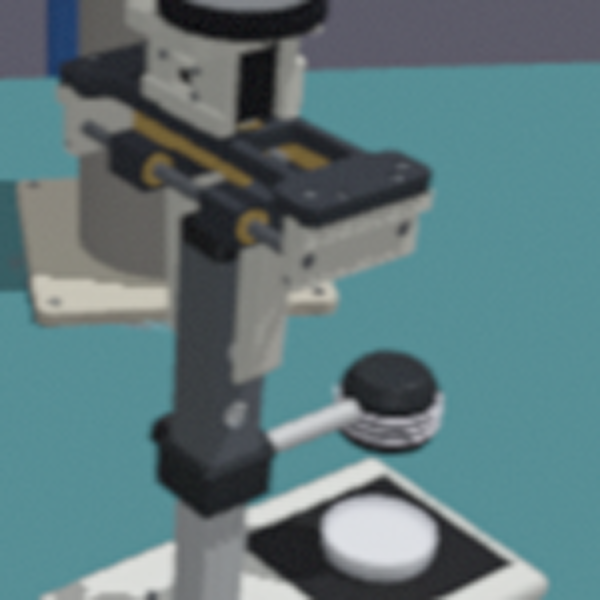

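Emit:
apply_moves:
  motion:
    - [-1, [0, 0, 0], [0, 0, 0]]
    - [-1, [0, 0, 0], [0, 0, 0]]
  squeeze: 15

```text
time: 4.7
ee_pos: [0.4715, -0.0466, 0.2066]
eef_rot: [-1.694, 1.569, -2.766]
contact_force: [-5.0, -1.7, 3.4]
gripper_width: 0.0322
```

Run:
```python
from h import *
s=get_state();print(s["time"],s["ee_pos"],s["gripper_width"], R.from_euler("xyz",s["eef_rot"]).as_matrix().T@s["contact_force"])
```

```text
4.7 [ 0.47146041 -0.04657421  0.20662411] 0.03215308870350853 [-3.43604256 -5.19192443 -0.91153817]
```

Width is 32.2 mm, the tube's own width, so the button is flush under the pad. Next I'll firm up the grip, re-centre slightly and start down in small steps.

Emit:
apply_moves:
  motion:
    - [-1, [0, -0.0006, 0], [0, 0, 0]]
    - [-1, [0, 0, 0], [0, 0, 0]]
    - [-1, [0, 0, 0], [0, 0, 0]]
    - [-1, [0.0005, 0, 0], [0, 0, 0]]
    - [-1, [0, 0, 0], [0, 0, 0]]
  squeeze: 42

```text
time: 5.32
ee_pos: [0.4715, -0.0466, 0.2065]
eef_rot: [-1.44, 1.57, -2.511]
contact_force: [-5.1, -0.5, 4.8]
gripper_width: 0.0322
```

```bash
cat > q.py <<'E'
from h import *
s=get_state();print(s["time"],s["ee_pos"].round(4),round(s["gripper_width"],5), (R.from_euler("xyz",s["eef_rot"]).as_matrix().T@s["contact_force"]).round(2))
E
python3 q.py
```

```text
5.325 [ 0.4715 -0.0466  0.2065] 0.0322 [-4.8  -4.76 -2.01]
```

Emit:
apply_moves:
  motion:
    - [-1, [0.001, -0.001, 0], [0, 0, 0]]
    - [-1, [0.001, 0, 0], [0, 0, 0]]
    - [-1, [0, 0, 0], [0, 0, 0]]

```text
time: 5.7
ee_pos: [0.4715, -0.0466, 0.2052]
eef_rot: [1.246, 1.569, 0.175]
contact_force: [-0.5, 2.6, 7.4]
gripper_width: 0.0318
```

```bash
python3 q.py
```

```text
5.7 [ 0.4715 -0.0466  0.2052] 0.03179 [-7.42  0.8  -2.57]
```

Emit:
apply_moves:
  motion:
    - [-1, [0.001, 0, 0], [0, 0, 0]]
    - [-1, [0.001, 0, 0], [0, 0, 0]]
    - [-1, [0, 0, 0], [0, 0, 0]]

```text
time: 6.08
ee_pos: [0.4715, -0.0466, 0.2035]
eef_rot: [1.194, 1.569, 0.123]
contact_force: [-1.4, 2.0, 8.9]
gripper_width: 0.0321
```

```bash
python3 q.py
```

```text
6.075 [ 0.4715 -0.0466  0.2035] 0.03205 [-8.93 -0.3  -2.42]
```

Emit:
apply_moves:
  motion:
    - [-1, [0.001, 0, 0], [0, 0, 0]]
    - [-1, [0.001, 0, 0], [0, 0, 0]]
    - [-1, [0, 0, 0], [0, 0, 0]]

```text
time: 6.45
ee_pos: [0.4714, -0.0466, 0.2019]
eef_rot: [1.186, 1.569, 0.114]
contact_force: [-2.4, 3.4, 11.5]
gripper_width: 0.0319
```

```bash
python3 q.py
python3 - <<'E'
from h import *
im=get_image("scene");cv2.imwrite("pics/s4.png",cv2.resize(im["frame"][130:280,290:440],(600,600),interpolation=2))
E
```

```text
6.45 [ 0.4714 -0.0466  0.2019] 0.03193 [-11.46  -0.42  -4.11]
```

View pics/s4.png

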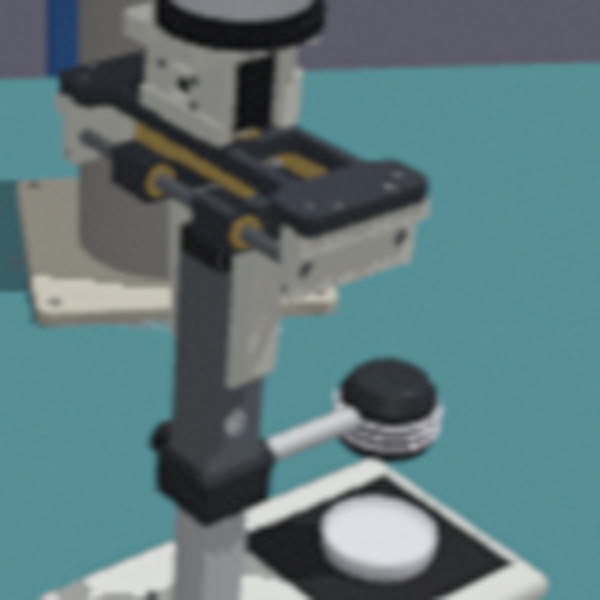

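The lamp head's top edge has dropped from row 352 to 359, about 4 mm, which matches the TCP. So the tube is following and the pad is not slipping.

Emit:
apply_moves:
  motion:
    - [-1, [0.001, 0, 0], [0, 0, 0]]
    - [-1, [0.001, 0, 0], [0, 0, 0]]
    - [-1, [0, 0, 0], [0, 0, 0]]

```text
time: 6.88
ee_pos: [0.4714, -0.0466, 0.1994]
eef_rot: [1.217, 1.569, 0.145]
contact_force: [-0.9, 3.9, 8.1]
gripper_width: 0.0319
```

```bash
python3 q.py
```

```text
6.875 [ 0.4714 -0.0466  0.1994] 0.03188 [-8.12  1.03 -3.83]
```

Emit:
apply_moves:
  motion:
    - [-1, [0.001, 0, 0], [0, 0, 0]]
    - [-1, [0.001, 0, 0], [0, 0, 0]]
    - [-1, [0.001, 0, 0], [0, 0, 0]]
    - [-1, [0.001, 0, 0], [0, 0, 0]]
    - [-1, [0, 0, 0], [0, 0, 0]]

```text
time: 7.5
ee_pos: [0.4715, -0.0466, 0.1952]
eef_rot: [1.226, 1.569, 0.155]
contact_force: [0.3, 2.3, 6.6]
gripper_width: 0.0316
```

```bash
python3 q.py
```

```text
7.5 [ 0.4715 -0.0466  0.1952] 0.0316 [-6.57  1.4  -1.9 ]
```

Emit:
apply_moves:
  motion:
    - [-1, [0.001, 0, 0], [0, 0, 0]]
    - [-1, [0.001, 0, 0], [0, 0, 0]]
    - [-1, [0.001, 0, 0], [0, 0, 0]]
    - [-1, [0.001, 0, 0], [0, 0, 0]]
    - [-1, [0.001, 0, 0], [0, 0, 0]]
    - [-1, [0, 0, 0], [0, 0, 0]]
    - [-1, [0, 0, 0], [0, 0, 0]]

```text
time: 8.38
ee_pos: [0.4715, -0.0466, 0.1902]
eef_rot: [1.246, 1.569, 0.175]
contact_force: [-0.2, 4.1, 6.1]
gripper_width: 0.0316
```

```bash
python3 q.py
```

```text
8.375 [ 0.4715 -0.0466  0.1902] 0.0316 [-6.14  1.79 -3.68]
```

The tube is 16.3 mm down, drag is about 6 N and the button is trapped under the wall. Now I'll open, rise, shut the fingers and press on the cap.

Emit:
apply_moves:
  motion:
    - [1, [0, 0, 0], [0, 0, 0]]
    - [1, [0, 0, 0], [0, 0, 0]]
    - [1, [0, 0, 0], [0, 0, 0]]
    - [1, [0, 0, 0], [0, 0, 0]]
    - [1, [-0.025, 0, 0], [0, 0, 0]]
    - [1, [-0.025, 0, 0], [0, 0, 0]]
    - [1, [-0.025, 0, 0], [0, 0, 0]]
    - [1, [-0.025, 0, 0], [0, 0, 0]]
    - [-1, [0, 0, 0], [0, 0, 0]]
    - [-1, [0, 0, 0], [0, 0, 0]]
    - [-1, [0, 0, 0], [0, 0, 0]]
    - [-1, [0, 0, 0], [0, 0, 0]]
    - [-1, [0, 0, 0], [0, 0, 0]]
    - [-1, [0, 0, 0], [0, 0, 0]]
    - [-1, [0, 0, 0], [0, 0, 0]]
  squeeze: 10

```text
time: 10.25
ee_pos: [0.4707, -0.047, 0.2891]
eef_rot: [0.198, 1.571, -0.873]
contact_force: [-0.2, -0.3, -0.4]
gripper_width: 0.0273
```

```bash
python3 q.py
python3 - <<'E'
from h import *
im=get_image("scene");cv2.imwrite("pics/s5.png",cv2.resize(im["frame"][110:290,270:450],(600,600),interpolation=2))
im=get_image("wrist");cv2.imwrite("pics/w5.png",im["frame"])
E
```

```text
10.25 [ 0.4707 -0.047   0.2891] 0.02727 [ 0.39 -0.34  0.17]
```

View pics/s5.png

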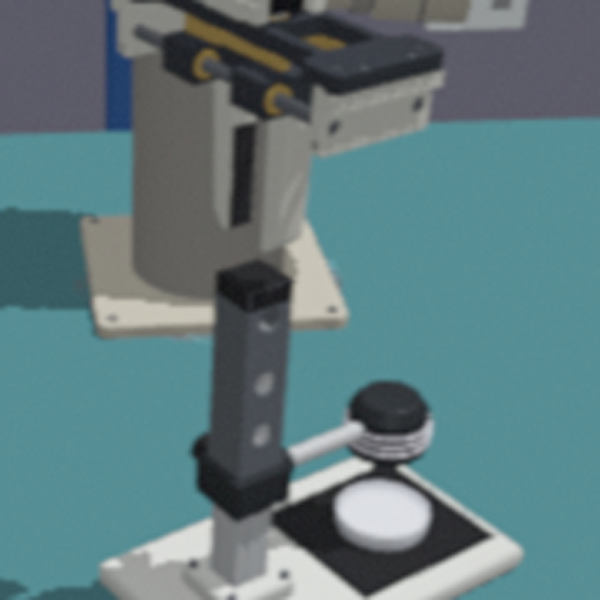

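View pics/w5.png

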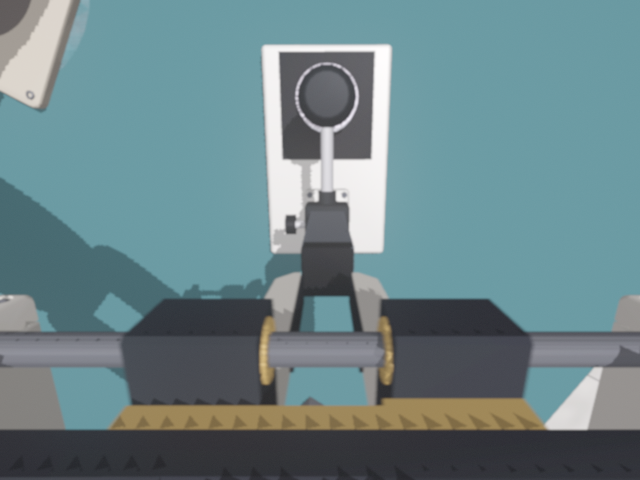

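The scene view shows all three holes at (267,322), (264,383) and (262,436) with no proud button, so it is trapped under the wall. The fingers are still closing; I'll finish that and come down to just above the cap.

Emit:
apply_moves:
  motion:
    - [-1, [0, 0, 0], [0, 0, 0]]
    - [-1, [0, 0, 0], [0, 0, 0]]
    - [-1, [0, 0, 0], [0, 0, 0]]
    - [-1, [0.01, 0, 0], [0, 0, 0]]
    - [-1, [0.008, 0, 0], [0, 0, 0]]
    - [-1, [0, 0, 0], [0, 0, 0]]

```text
time: 11.1
ee_pos: [0.4701, -0.0468, 0.2697]
eef_rot: [-2.275, 1.569, 2.936]
contact_force: [-0.5, -0.4, 1.4]
gripper_width: 0.0003
```

```bash
python3 q.py
```

```text
11.1 [ 0.4701 -0.0468  0.2697] 0.00028 [-1.39 -0.64  0.11]
```

Emit:
apply_moves:
  motion:
    - [-1, [0.0015, 0, 0], [0, 0, 0]]
    - [-1, [0.0015, 0, 0], [0, 0, 0]]
    - [-1, [0.0015, 0, 0], [0, 0, 0]]
    - [-1, [0.0015, 0, 0], [0, 0, 0]]
    - [-1, [0.001, 0, 0], [0, 0, 0]]
    - [-1, [0.001, 0, 0], [0, 0, 0]]
    - [-1, [0.001, 0, 0], [0, 0, 0]]
    - [-1, [0, 0, 0], [0, 0, 0]]

```text
time: 12.1
ee_pos: [0.4708, -0.047, 0.2633]
eef_rot: [0.787, 1.57, -0.284]
contact_force: [-3.4, 1.8, 7.6]
gripper_width: 0.0002
```

```bash
python3 q.py
```

```text
12.1 [ 0.4708 -0.047   0.2633] 0.00019 [-7.62 -2.08 -3.18]
```

On the cap now, sliding at 7.6 N with the tube about 17.7 mm down.

Emit:
apply_moves:
  motion:
    - [-1, [0.001, 0, 0], [0, 0, 0]]
    - [-1, [0.001, 0, 0], [0, 0, 0]]
    - [-1, [0.001, 0, 0], [0, 0, 0]]
    - [-1, [0.001, 0, 0], [0, 0, 0]]
    - [-1, [0.001, 0, 0], [0, 0, 0]]
    - [-1, [0.001, 0, 0], [0, 0, 0]]
    - [-1, [0.001, 0, 0], [0, 0, 0]]
    - [-1, [0, 0, 0], [0, 0, 0]]

```text
time: 13.1
ee_pos: [0.4708, -0.047, 0.2563]
eef_rot: [0.769, 1.57, -0.303]
contact_force: [-4.1, 1.4, 6.9]
gripper_width: 0.0005
```

```bash
python3 q.py
```

```text
13.1 [ 0.4708 -0.047   0.2563] 0.00052 [-6.86 -2.91 -3.17]
```

Emit:
apply_moves:
  motion:
    - [-1, [0.001, 0, 0], [0, 0, 0]]
    - [-1, [0.001, 0, 0], [0, 0, 0]]
    - [-1, [0.0005, 0, 0], [0, 0, 0]]
    - [-1, [0.0005, 0, 0], [0, 0, 0]]
    - [-1, [0, 0, 0], [0, 0, 0]]

```text
time: 13.72
ee_pos: [0.4708, -0.047, 0.2533]
eef_rot: [0.79, 1.57, -0.281]
contact_force: [-4.3, 1.9, 8.3]
gripper_width: 0.0006
```

```bash
python3 q.py
```

```text
13.725 [ 0.4708 -0.047   0.2533] 0.0006 [-8.28 -2.89 -3.75]
```

Emit:
apply_moves:
  motion:
    - [-1, [0.0005, 0, 0], [0, 0, 0]]
    - [-1, [0.0005, 0, 0], [0, 0, 0]]
    - [-1, [0.0005, 0, 0], [0, 0, 0]]
    - [-1, [0.0005, 0, 0], [0, 0, 0]]
    - [-1, [0, 0, 0], [0, 0, 0]]

```text
time: 14.35
ee_pos: [0.4708, -0.047, 0.2513]
eef_rot: [0.771, 1.57, -0.301]
contact_force: [-3.7, 0.8, 8.0]
gripper_width: 0.0003
```

```bash
python3 q.py
```

```text
14.35 [ 0.4708 -0.047   0.2513] 0.00033 [-7.98 -2.86 -2.48]
```

Emit:
apply_moves:
  motion:
    - [-1, [0.0005, 0, 0], [0, 0, 0]]
    - [-1, [0.0005, 0, 0], [0, 0, 0]]
    - [-1, [0.0005, 0, 0], [0, 0, 0]]
    - [-1, [0.0005, 0, 0], [0, 0, 0]]
    - [-1, [0, 0, 0], [0, 0, 0]]

```text
time: 14.98
ee_pos: [0.4708, -0.047, 0.2492]
eef_rot: [0.812, 1.57, -0.26]
contact_force: [-4.4, 0.8, 7.5]
gripper_width: 0.0007
```

```bash
python3 q.py
python3 - <<'E'
from h import *
im=get_image("scene");cv2.imwrite("pics/s6.png",cv2.resize(im["frame"][160:280,290:410],(600,600),interpolation=2))
E
```

```text
14.975 [ 0.4708 -0.047   0.2492] 0.0007 [-7.52 -3.47 -2.77]
```

View pics/s6.png

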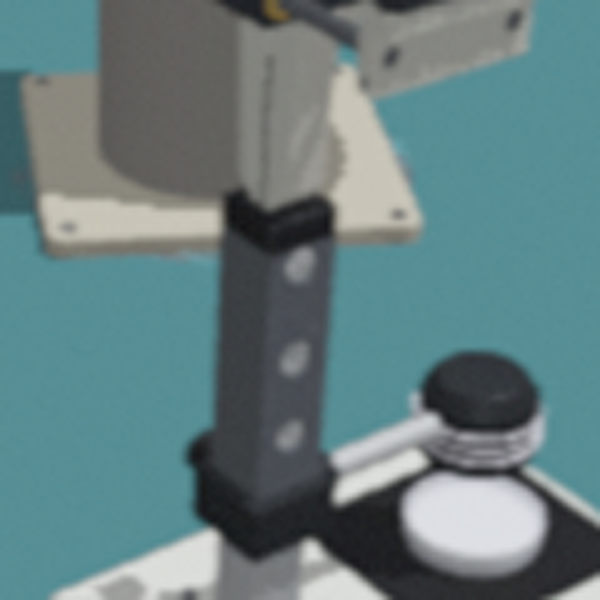

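The tube is about 31.8 mm down. The upper hole at (300,267) is still empty, with no button yet. Continuing.

Emit:
apply_moves:
  motion:
    - [-1, [0.0005, 0, 0], [0, 0, 0]]
    - [-1, [0.0005, 0, 0], [0, 0, 0]]
    - [-1, [0.0005, 0, 0], [0, 0, 0]]
    - [-1, [0.0005, 0, 0], [0, 0, 0]]
    - [-1, [0, 0, 0], [0, 0, 0]]

```text
time: 15.65
ee_pos: [0.4708, -0.047, 0.2472]
eef_rot: [0.793, 1.57, -0.278]
contact_force: [-3.0, 0.3, 7.0]
gripper_width: 0.0003
```

```bash
python3 q.py
```

```text
15.65 [ 0.4708 -0.047   0.2472] 0.00034 [-6.99 -2.52 -1.68]
```

Emit:
apply_moves:
  motion:
    - [-1, [0.0005, 0, 0], [0, 0, 0]]
    - [-1, [0.0005, 0, 0], [0, 0, 0]]
    - [-1, [0.0005, 0, 0], [0, 0, 0]]
    - [-1, [0.0005, 0, 0], [0, 0, 0]]
    - [-1, [0, 0, 0], [0, 0, 0]]

```text
time: 16.27
ee_pos: [0.4708, -0.047, 0.2452]
eef_rot: [0.777, 1.57, -0.295]
contact_force: [-3.6, 0.0, 7.0]
gripper_width: 0.0006
```

```bash
python3 q.py
```

```text
16.275 [ 0.4708 -0.047   0.2452] 0.00055 [-6.99 -3.17 -1.78]
```

Emit:
apply_moves:
  motion:
    - [-1, [0.0005, 0, 0], [0, 0, 0]]
    - [-1, [0.0005, 0, 0], [0, 0, 0]]
    - [-1, [0.0005, 0, 0], [0, 0, 0]]
    - [-1, [0, 0, 0], [0, 0, 0]]

```text
time: 16.77
ee_pos: [0.4708, -0.047, 0.2433]
eef_rot: [0.752, 1.57, -0.32]
contact_force: [-2.6, -0.6, 5.8]
gripper_width: 0.0001
```

```bash
python3 q.py
```

```text
16.775 [ 0.4708 -0.047   0.2433] 0.00012 [-5.78 -2.57 -0.69]
```

The force eased to 5.8 N and the tube ran ahead of the command, so the nose is probably entering the hole. Smaller steps.

Emit:
apply_moves:
  motion:
    - [-1, [0.0005, 0, 0], [0, 0, 0]]
    - [-1, [0.0005, 0, 0], [0, 0, 0]]
    - [-1, [0, 0, 0], [0, 0, 0]]

```text
time: 17.15
ee_pos: [0.4708, -0.047, 0.2418]
eef_rot: [0.886, 1.571, -0.186]
contact_force: [-0.3, 1.2, 3.6]
gripper_width: 0.0009
```

```bash
python3 q.py
python3 - <<'E'
from h import *
im=get_image("scene");cv2.imwrite("pics/s7.png",cv2.resize(im["frame"][160:280,290:410],(600,600),interpolation=2))
E
```

```text
17.15 [ 0.4708 -0.047   0.2418] 0.00087 [-3.61  0.32 -1.22]
```

View pics/s7.png

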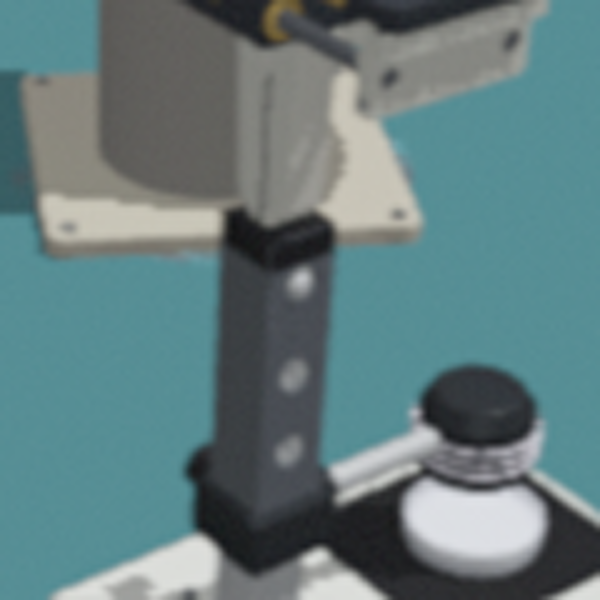

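The upper hole at (300,283) now shows the bright nose. A few more half-millimetres until the stop is felt.

Emit:
apply_moves:
  motion:
    - [-1, [0.0005, 0, 0], [0, 0, 0]]
    - [-1, [0.0005, 0, 0], [0, 0, 0]]
    - [-1, [0, 0, 0], [0, 0, 0]]

```text
time: 17.58
ee_pos: [0.4707, -0.047, 0.2403]
eef_rot: [-1.84, 1.571, -2.912]
contact_force: [-0.1, -0.4, 0.5]
gripper_width: 0.0005
```

```bash
python3 q.py
```

```text
17.575 [ 0.4707 -0.047   0.2403] 0.00047 [-0.54 -0.32  0.33]
```

Emit:
apply_moves:
  motion:
    - [-1, [0.0005, 0, 0], [0, 0, 0]]
    - [-1, [0.0005, 0, 0], [0, 0, 0]]
    - [-1, [0, 0, 0], [0, 0, 0]]

```text
time: 17.95
ee_pos: [0.4708, -0.047, 0.2398]
eef_rot: [0.568, 1.571, -0.504]
contact_force: [-1.4, -0.2, 2.8]
gripper_width: 0.0002
```

```bash
python3 q.py
python3 - <<'E'
from h import *
im=get_image("scene");cv2.imwrite("pics/s8.png",cv2.resize(im["frame"][190:250,320:380],(600,600),interpolation=2))
E
```

```text
17.95 [ 0.4708 -0.047   0.2398] 0.0002 [-2.76 -1.31 -0.48]
```

View pics/s8.png

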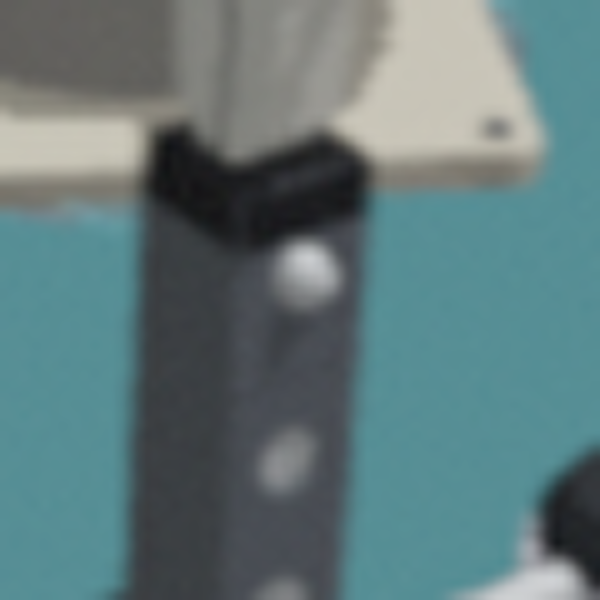

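The button now stands proud as a lit ball at (307,275). I'll press a little further for the hard stop, staying well under the limit.

Emit:
apply_moves:
  motion:
    - [-1, [0.0005, 0, 0], [0, 0, 0]]
    - [-1, [0.0005, 0, 0], [0, 0, 0]]
    - [-1, [0.0005, 0, 0], [0, 0, 0]]
    - [-1, [0, 0, 0], [0, 0, 0]]

```text
time: 18.5
ee_pos: [0.4708, -0.047, 0.2388]
eef_rot: [0.794, 1.57, -0.278]
contact_force: [-2.7, 0.9, 7.9]
gripper_width: 0.0006
```

```bash
python3 q.py
```

```text
18.5 [ 0.4708 -0.047   0.2388] 0.0006 [-7.93 -1.94 -2.12]
```

Emit:
apply_moves:
  motion:
    - [-1, [0.0005, 0, 0], [0, 0, 0]]
    - [-1, [0.0005, 0, 0], [0, 0, 0]]
    - [-1, [0, 0, 0], [0, 0, 0]]

```text
time: 18.88
ee_pos: [0.4708, -0.047, 0.2379]
eef_rot: [0.787, 1.57, -0.285]
contact_force: [-3.2, 0.9, 8.0]
gripper_width: 0.0004
```

```bash
python3 q.py
```

```text
18.875 [ 0.4708 -0.047   0.2379] 0.00037 [-7.98 -2.4  -2.28]
```

Emit:
apply_moves:
  motion:
    - [-1, [0.0005, 0, 0], [0, 0, 0]]
    - [-1, [0.0005, 0, 0], [0, 0, 0]]
    - [-1, [0, 0, 0], [0, 0, 0]]

```text
time: 19.25
ee_pos: [0.4708, -0.047, 0.2374]
eef_rot: [0.781, 1.57, -0.291]
contact_force: [-5.1, 1.2, 11.7]
gripper_width: 0.0007
```

```bash
python3 q.py
```

```text
19.25 [ 0.4708 -0.047   0.2374] 0.0007 [-11.74  -3.85  -3.5 ]
```

Hard stop: the force rose to 11.7 N and travel stalled, which leaves only about 4 N on the button. Retracting and checking.

Emit:
apply_moves:
  motion:
    - [-1, [-0.005, 0, 0], [0, 0, 0]]
    - [-1, [-0.02, 0, 0], [0, 0, 0]]
    - [-1, [-0.04, 0, 0], [0, 0, 0]]
    - [-1, [-0.04, 0, 0], [0, 0, 0]]
    - [-1, [0, 0, 0], [0, 0, 0]]
    - [-1, [0, 0, 0], [0, 0, 0]]

```text
time: 20.0
ee_pos: [0.4708, -0.047, 0.3413]
eef_rot: [0.89, 1.571, -0.182]
contact_force: [0.9, 0.8, -0.4]
gripper_width: 0.0004
```

```bash
python3 q.py
python3 - <<'E'
from h import *
im=get_image("scene");a=cv2.imread("pics/scene0.png")
f=lambda x,r:cv2.resize(x[r:r+75,320:395],(390,390),interpolation=2)
cv2.imwrite("pics/s9.png",np.hstack([f(a,180),f(im["frame"],185)]))
t=get_image("top");cv2.imwrite("pics/t9.png",t["frame"])
P=cloud(t);m=(abs(P[...,0]-.473)<.01)&(abs(P[...,1]+.0457)<.01)&(P[...,2]>.15)&(P[...,2]<.28);print("cap z",np.median(P[m][:,2]))
E
```

```text
20.0 [ 0.4708 -0.047   0.3413] 0.00041 [ 0.38  1.21 -0.28]
cap z nan
  return _methods._mean(a, axis=axis, dtype=dtype,
  ret = ret.dtype.type(ret / rcount)
```

View pics/s9.png

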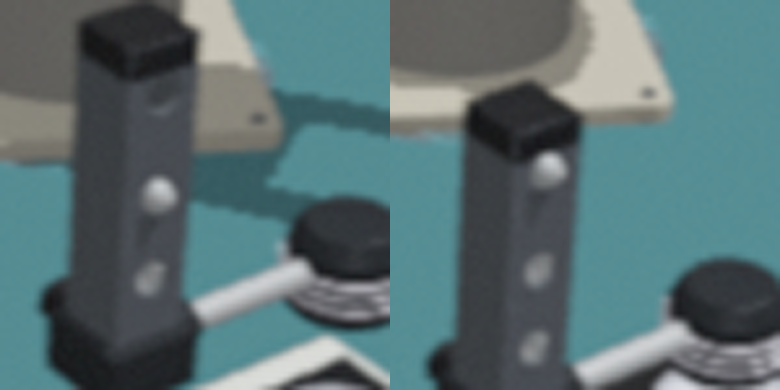

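View pics/t9.png

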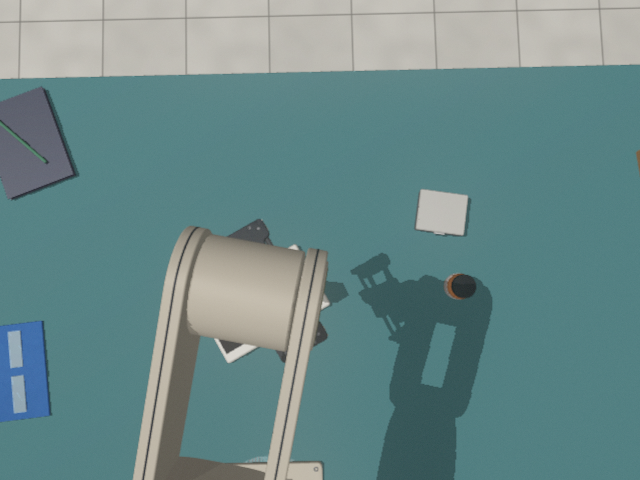

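Side by side with the start view, the proud button appears at the same image point as before, now in the upper hole. The box and jar are unmoved. A sub-pixel check on the button position will show whether it is fully out.

Run:
```python
from h import *
im=get_image("scene")["frame"];a=cv2.imread("pics/scene0.png")
for f in(a,im):
    w=np.clip(f[211:224,344:357].min(2).astype(float)-120,0,None);v,u=np.mgrid[211:224,344:357]
    print((w*u).sum()/w.sum(),(w*v).sum()/w.sum(),w.sum())
# dish
    h=cv2.inRange(f[235:295,355:415],(190,190,190),(255,255,255))
    q=np.argwhere(f[250:280,365:402].min(2)>190);print("dish px",q.mean(0)+[250,365])
```

```text
350.51826484018267 216.27283105022832 876.0
dish px [261.65013774 382.63360882]
350.5847058823529 216.40470588235294 850.0
dish px [263.52941176 383.40073529]
```

```bash
python3 -c "
from workcell import *
print(finish_job())"
```

```text
the job is handed in; nothing more can be done
None
```

The lamp is one hole lower with the button locked in the upper hole, and I handed the job in at about 20 s of the 45 s allowed; it reports no verdict.

**What I did:**
- I gripped the tube from above across its button and back faces. The opening closed to the tube's own 32 mm, so the button was flush.
- I drew the tube down about 16 mm with at most about 11.5 N read between steps, which trapped the button under the wall.
- I let go and pushed the cap down with shut fingers at 6–8 N. The button snapped out into the upper hole, and I stopped at a hard stop at 11.7 N. That is only about 4 N on the button beyond friction.
- I then lifted clear.

**Last checks:**
- **Button:** in the scene camera its position matches the starting "out" position to about 0.1 px, so it is fully out.
- **Tube:** by TCP height it is about 43.6 mm down. That is near the top of the 29–43 mm range plus hole play, but it could be a millimetre or so off.
- **Slide box and jar:** they look unmoved in the top view.
- **Dish:** its visible centroid shifted about 2 px in the scene view. I put this down to the lowered lamp hiding part of it; nothing came near it.
- **Robot:** it was clear of everything, about 100 mm above the cap.

**Failed or disagreed:** the final depth check of the cap height gave no result because the arm blocked the top camera. Early on, the wrist and top cameras disagreed by about 2.5 mm on the column's position, so I settled the centring by feel.

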